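Fold out the thermometer stand and stand the readout on it

TASK

Swing the stand's folding prop leg up and back until it bears on its stop bar, and press it home firmly by feel for a moment, without ever pushing the leg harder than 15 N. Then take the handheld thermometer out of its dock and stand it squarely in the middle of the stand, foot behind the front lip, its back leaning on the prop leg and its screen facing away from the leg. Let go, with the leg still out at its stop and the other things on the bench left where they are.

Things in the scene. Friction and masses are not known exactly. Their poses are not given: they have to be found in the camera images.
- stand: Aluminium plate fixed to the bench, 160 x 110 x 10 mm (x, y, z), from x -70 to +90 mm of its origin on the bench. Its +x points away from the robot (yaw up to 0.35 rad). The prop leg's hinge runs along y at x +30 mm, 16 mm above the bench, between two cheeks (x 15 to 45, |y| 35 to 41, up to 32 mm). The thermometer's foot belongs on the plate (10 mm high) between lip and leg.
- lip (a point): Middle of the rear top edge of the stand's front lip: an upright strip 6 mm thick, 90 mm wide across y, its rear face at the stand's x -11 mm, its top 25 mm above the bench.
- prop_leg: Folding prop leg: grey flat plate 44 mm wide (y), 5 mm thick, 6 to 100 mm from the hinge. Origin on the hinge axis; its -x runs to its tip, y is the hinge axis (parallel to the stand's y), its -z face is the front, on which the thermometer leans. It starts part folded: tip towards the robot, 0.8 to 1.25 rad above level.
- leg_tip (a point): Middle of the leg's tip edge, 100 mm from the hinge. Pushing tip or front face towards the stand's +x swings the leg up, past upright, back onto the stop. Stiff hinge (0.15 N m): it stays where left and takes about 2 N at 80 mm, more at a slant. At the stop, a push of 6 to 12 N at 70 to 80 mm from the hinge, kept for half a second, seats it; over 15 N from gripper or thermometer harms it.
- meter: The handheld thermometer: white case 24 mm thick (x), 56 mm wide (y), 150 mm tall (z), 0.18 to 0.35 kg. Origin at the centre of its foot. The screen and keys are on its -x side. Two low socket rings (8 mm, look only) on top. It starts upright in the dock, screen to the dock's -x.
- meter_top (a point): Centre of the top of the thermometer's case, 150 mm above its foot. Take it by its 56 mm wide sides within 25 mm of the top: deeper, the gripper's knuckles squeeze the case.
- dock: Black open-topped dock fixed to the bench, 42 x 74 x 35 mm outside (x, y, z), walls and floor 5 mm, so the thermometer stands 5 mm above the bench with 4 mm play all round. Origin at the centre of its underside.
- standard: Bystander: steel resistance-standard can 66 mm across, 102 mm tall with brass terminals, standing between stand and dock. Origin under its centre.
- adapter: Bystander: small black plug adapter, 20 x 30 x 18 mm with a 22 mm pin. Origin under its centre.
- driver: Bystander: screwdriver 170 mm long, lying.
- pocket_meter: Bystander: grey pocket multimeter 110 x 60 x 26 mm, lying flat.
- tape_roll: Bystander: roll of label paper 60 mm across, 24 mm high.
- well_insert: Bystander: aluminium cylinder 30 mm across, 60 mm tall, standing.
- stop: The stop behind the leg: rubber-covered bar 10 mm thick, 62 mm long along y, 70 mm from the hinge, clamped on side arms to a fixed frame; it does not give way. The leg meets it leaning back 0.26 to 0.44 rad from upright, different every time. The origin (on the hinge axis) and axes (parallel to the stand's) are the frame's and do not tell where the bar is clamped: find it by feel or by eye.
Things that resemble listed ones, but are neither listed nor needed, are in the scene too. What is shaped like the dock but yellow is not meant. Leave any orange look-alike of the meter alone.

How it is judged:
By the outcome, as a careful person would: the job done as asked, in the order asked, and still so for the second after the job is handed in, with the robot touching nothing.
It also fails if it takes over 70 s, if anything falls off the work surface, if the arm or the gripper's body presses on something with over 40 N, if the wrist force passes 120 N, or if a joint passes its speed limit or range.

ROBOT

A 7-joint arm with a two-finger parallel gripper is mounted at the origin on the work surface. World frame = base frame: x ahead of the robot, y to its left, z up, the work surface at z = 0. Lengths are in m, angles in rad, forces in N, time in s.
With the tool pointing down it reaches from about 0.4 to 0.9 m from the base axis. Payload 5.6 kg.
Tool frame: the origin (TCP) lies midway between the tips of the shut fingers; the grasp point (between the pads) lies 19 mm behind it; z points along the fingers, y is the line along which they close (so a half turn about z gives the same grasp; the last joint's range is limited). The gripper opens to 92 mm and grips with 3 to 60 N. Pads are 20 mm wide; open, the fingers measure 128 mm over their backs; the gripper's body (75 mm by 189 mm) begins 69 mm behind the grasp point.
Start: joints at [1.152, 0.468, -0.012, 1.603, 0.006, 1.071, -0.056], TCP at [0.239, -0.605, 0.215] pointing down, gripper open.
Joint ranges: [-2.53, 2.53], [-0.31, 2.02], [-1.57, 1.55], [0.28, 2.44], [-1.29, 4.43], [0.15, 1.84], [-2.92, 2.92]. Speed limits (rad/s): [2.57, 2.57, 3.14, 3.14, 3.14, 3.14, 3.14].

INTERFACE

Orientations are given as a 3x3 rotation matrix whose columns are the frame's x, y, z axes.
In Python, from station import env, effector, solver, viewer, workorder, search_frame, tip_of gives the robot as it stands. Calls block until the motion is done:
- env.reach(position, orientation): joint-space move of the TCP to a pose.
- env.movel(position, frame=None, rate=0.15): straight line of the TCP; frame=None keeps the orientation; rate is the mean speed in m/s.
- env.goto_joints(angles): joint-space move.
- effector.release() and effector.grasp(squeeze=None): open the fingers fully, or close them until they stop; squeeze is the grip in N (None keeps the last).
- env.pause(seconds).
- solver.inverse_kinematics(position, orientation): joint angles nearest the present ones, or None.
- env.sense(): the state.
- viewer.read_camera(name): name is "scene" or "top" or "wrist"; returns (picture, depth): 480x640x3 uint8, red, green, blue; 480x640 float32, m along the optical axis (not along the pixel's ray), 0 where there is no reading.
- viewer.camera_info(name): a dict with "intrinsics" (3x3 intrinsics, pixels), "eye" and "rotation" of the camera in the world; the wrist camera has in their place "T_tool_cam" (4x4, takes a point from camera to tool coordinates, whose origin is the TCP and whose axes are the flange's). Camera axes: x right, y up, looking along -z (the intrinsics and any distortion apply to the point x, -y, -z); pixel columns grow to the right and rows downward; lengths in m; the calibration is good to about 2 mm. A picture is of the moment at which its call begins: read the wrist's pose just before it. camera_info takes no time and is no camera call.
A pose or a line that the arm cannot do raises env.PlanningError and nothing moves.
- workorder.finish_job(): hands the job in; it is judged then, once.
Trained networks look in the newest picture that a camera, given by its name, has taken for a name from the list of things; names that differ only in an ending like _2 or _b are one class to them, and where a whole thing is asked for, a point or a joint stands for the part that bears it (a point fixed in the world has none). Each returns a list of dicts, best first, with "score" (0 to 1); they miss things now and then, are a little off and sometimes report something else, mostly with a low value. They report only what shows in the picture. A call takes as long as a camera call. They do not tell look-alikes from the thing itself.
- search_frame(camera, name): "at" ([x, y, z] in m, in world coordinates, good to about 4 mm: the middle of the surface that is visible of it).
- tip_of(camera, name): "at" ([x, y, z] in m, in world coordinates, good to about 4 mm: a listed point, or the origin of a listed thing).
The state is a dict: "t": time; "joint_positions": joint angles; "joint_velocities": joint speeds; "tau": joint torques, N m; "ee_pos": TCP position; "tcp_rot": TCP orientation; "wrist_force": force on the tool from outside, world axes, zero at the start; "moment": the same for the moment, N m; "gripper_width": finger opening in m; "grasp_force": force on a finger pad.
Only numpy, scipy, OpenCV 4.12 (cv2) and the standard library are available. Lean on these libraries where they do the work, as an engineer would, in place of code of your own. Each camera call takes 0.05 s, during which the arm holds its last target. There are 200 camera calls.

## Working session

There is one attempt and no reset: what is moved stays moved. The work goes in short steps, each a Python script; the robot and the scene stay as the last script left them, time stands still between calls to the robot, and variables do not carry over. Pictures are saved under pics/ and viewed, at most 10 in all, crops included, and the job is handed in when it is done.

```bash
ls; mkdir -p pics; python3 - <<'E'
from station import env, effector, solver, viewer, workorder, search_frame, tip_of
import cv2, numpy as np
np.set_printoptions(precision=4,suppress=True)
s=env.sense(); print(s['t'],s['ee_pos'],s['tcp_rot'],s['wrist_force'])
ims=[]
for c in ['scene','top']:
    p,d=viewer.read_camera(c); cv2.imwrite(f'pics/{c}0.png',p[:,:,::-1])
    i=viewer.camera_info(c); print(c,i)
    for n in ['stand','lip','prop_leg','leg_tip','meter','meter_top','dock','standard','stop']:
        for f in ([tip_of] if n in('lip','leg_tip','meter_top') else [search_frame,tip_of]):
            print(c,n,f.__name__,[(np.round(r['at'],4).tolist(),round(r['score'],2)) for r in f(c,n)[:3]])
print(env.sense()['t'])
E
```

```text
pics
0.0 [ 0.2383 -0.6041  0.2136] [[ 0.9302  0.367  -0.0008]
 [ 0.367  -0.9302  0.0016]
 [-0.0001 -0.0018 -1.    ]] [-0.2259 -0.304   0.071 ]
scene {'intrinsics': array([[460.2963,   0.    , 324.1505],
       [  0.    , 460.2963, 239.1715],
       [  0.    ,   0.    ,   1.    ]]), 'eye': array([0.9447, 0.4818, 0.8057]), 'rotation': array([[-0.7806, -0.4534,  0.4302],
       [ 0.6249, -0.5771,  0.5257],
       [ 0.0099,  0.6792,  0.7339]])}
scene stand call [([0.6089, 0.2035, 0.0109], 0.96)]
scene stand call [([0.5887, 0.1949, 0.0004], 0.73)]
scene lip call [([0.5759, 0.1962, 0.0235], 0.95), ([0.6597, 0.4213, 0.0026], 0.53), ([0.6163, 0.1904, 0.0183], 0.26)]
scene prop_leg call [([0.5981, 0.1993, 0.068], 0.75)]
scene prop_leg call [([0.6145, 0.196, 0.0166], 0.79)]
scene leg_tip call []
scene meter call [([0.5567, -0.1936, 0.1108], 0.92), ([0.6547, -0.1991, 0.0889], 0.73)]
scene meter call [([0.651, -0.2092, -0.0039], 0.79), ([0.5495, -0.2137, 0.0061], 0.58), ([0.6384, -0.0081, -0.0001], 0.54)]
scene meter_top call [([0.6543, -0.2127, 0.1468], 0.86), ([0.551, -0.2099, 0.1585], 0.77), 
[... 1056 characters left out ...]
, 0.0194], 0.72)]
top leg_tip call [([0.5831, 0.1922, 0.1092], 0.55)]
top meter call [([0.547, -0.2081, 0.1432], 0.8), ([0.6379, -0.207, 0.1491], 0.73)]
top meter call [([0.6501, -0.2141, -0.0026], 0.91), ([0.5518, -0.212, 0.0047], 0.79)]
top meter_top call [([0.6528, -0.2108, 0.1482], 0.78), ([0.552, -0.2058, 0.1528], 0.6)]
top dock call [([0.446, -0.2171, 0.0037], 0.82), ([0.5411, -0.2023, 0.035], 0.63)]
top dock call [([0.4457, -0.2147, -0.0028], 0.64), ([0.5583, -0.2139, 0.0], 0.56)]
top standard call [([0.6278, -0.0076, 0.0916], 0.56)]
top standard call [([0.632, -0.0051, 0.0054], 0.84)]
top stop call [([0.6449, 0.1876, 0.0667], 0.8)]
top stop call [([0.6165, 0.1916, 0.0139], 0.64)]
1.6
```

View pics/scene0.png

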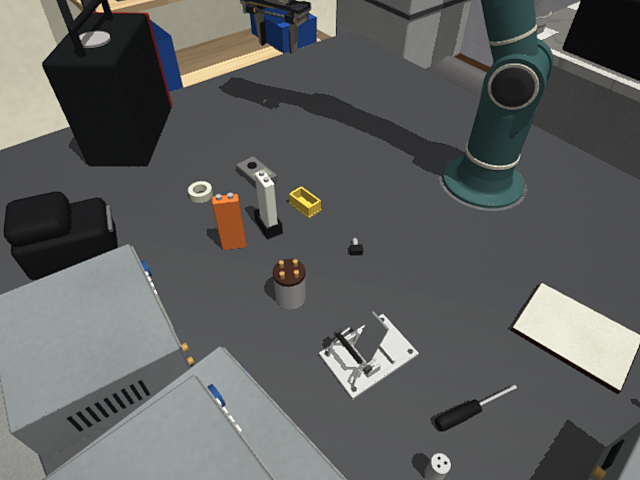

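View pics/top0.png

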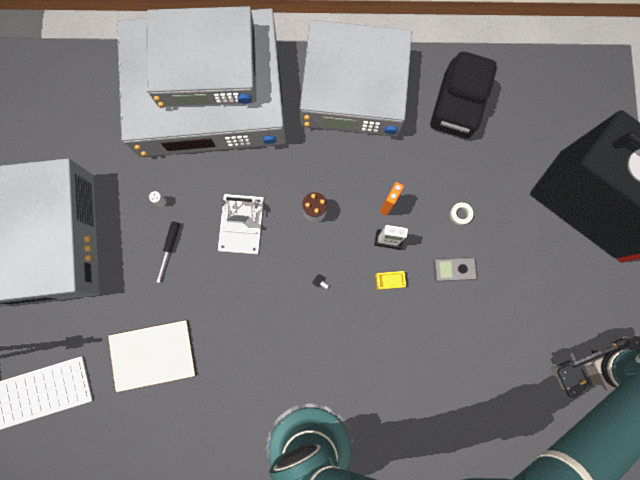

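The scene view shows the white meter in the black dock at about (265,205), with the orange decoy at (230,220) and the yellow dock at (305,200). The stand is at (368,352), its leg raised towards the robot. The top view agrees: meter at (393,235), stand at (242,222). Next I'll use the wrist camera close up.

```bash
cat > h.py <<'E'
from station import env, effector, solver, viewer, workorder, search_frame, tip_of
import cv2, numpy as np
np.set_printoptions(precision=4,suppress=True)
def R(yaw,tilt=0,flip=False):
    """tool down; tool y along (-sin yaw, cos yaw) line; tilt = lean of tool axis back toward +x(yaw)"""
    c,s=np.cos(yaw),np.sin(yaw); ex=np.array([c,s,0]); ey=np.array([-s,c,0]); ez=np.array([0,0,1.])
    z=-(np.sin(tilt)*ex+np.cos(tilt)*ez); y=-ey if not flip else ey
    return np.column_stack([np.cross(y,z),y,z])
def wrist(name):
    s=env.sense(); p,d=viewer.read_camera('wrist')
    T=np.eye(4); T[:3,:3]=s['tcp_rot']; T[:3,3]=s['ee_pos']
    T=T@np.array(viewer.camera_info('wrist')['T_tool_cam'])
    cv2.imwrite(f'pics/{name}.png',p[:,:,::-1]); np.savez(f'{name}.npz',p=p,d=d,T=T,K=viewer.camera_info('wrist')['intrinsics'])
    return p,d,T
def cloud(d,T,K):
    v,u=np.mgrid[:480,:640]; X=np.stack([(u-K[0,2])*d/K[0,0],-(v-K[1,2])*d/K[1,1],-d],-1)
    return X@T[:3,:3].T+T[:3,3]
def nets(cam,names):
    for n,f in names:
        print(cam,n,f,[(np.round(r['at'],4).tolist(),round(r['score'],2)) for r in (tip_of if f=='t' else search_frame)(cam,n)[:3]])
E
python3 - <<'E'
from h import *
i=viewer.camera_info('wrist'); print(i)
for flip in (0,1):
    print(R(0,0,flip)[:,0],solver.inverse_kinematics([0.47,-0.205,0.36],R(0,0,flip)),solver.inverse_kinematics([0.62,0.195,0.3],R(0,.4,flip)))
E
```

```text
{'intrinsics': array([[366.6988,   0.    , 316.3137],
       [  0.    , 366.6988, 231.4107],
       [  0.    ,   0.    ,   1.    ]]), 'T_tool_cam': array([[ 0.0002,  0.9674,  0.2533,  0.0713],
       [ 1.    , -0.0003,  0.0005,  0.    ],
       [ 0.0006,  0.2533, -0.9674, -0.1714],
       [ 0.    ,  0.    ,  0.    ,  1.    ]])}
[ 1.  0. -0.] [ 0.5391  0.1252 -0.2133  1.7329  0.0275  1.2864 -1.2511] [-0.0084  0.7157 -0.5415  1.1424  0.1597  1.7227 -2.0733]
[-1. -0.  0.] [ 0.9457  0.1761 -0.6783  1.7097  0.1145  1.296   1.8146] [ 0.1407  0.8125 -0.8829  1.1284  0.3613  1.7697  0.9219]
```

```bash
python3 - <<'E'
from h import *
env.reach([0.55,-0.2,0.36],R(0)); 
wrist('m1'); nets('wrist',[('meter','t'),('meter_top','t'),('dock','t')])
env.reach([0.60,0.195,0.33],R(0)); 
wrist('s1'); nets('wrist',[('stand','t'),('lip','t'),('prop_leg','t'),('leg_tip','t'),('stop','s')])
print(env.sense()['t'])
a=[cv2.imread(f'pics/{n}1.png') for n in 'ms']
cv2.imwrite('pics/ms1.png',np.hstack([x[:, 120:520] for x in a]))
E
```

```text
wrist meter t [([0.5505, -0.2104, 0.0063], 0.9), ([0.6543, -0.2094, 0.0033], 0.68)]
wrist meter_top t [([0.5531, -0.2149, 0.1528], 0.96), ([0.6517, -0.2126, 0.151], 0.7), ([0.6162, 0.1935, 0.0188], 0.68)]
wrist dock t [([0.5518, -0.2151, -0.0008], 0.81), ([0.4367, -0.2164, 0.0036], 0.59)]
wrist stand t [([0.5886, 0.1971, 0.0026], 0.74)]
wrist lip t [([0.5717, 0.1944, 0.0263], 0.85)]
wrist prop_leg t [([0.6162, 0.1907, 0.0153], 0.59)]
wrist leg_tip t [([0.5824, 0.1956, 0.1085], 0.55), ([0.5705, 0.1944, 0.0263], 0.5)]
wrist stop s [([0.6455, 0.191, 0.0712], 0.57)]
5.5
```

View pics/ms1.png

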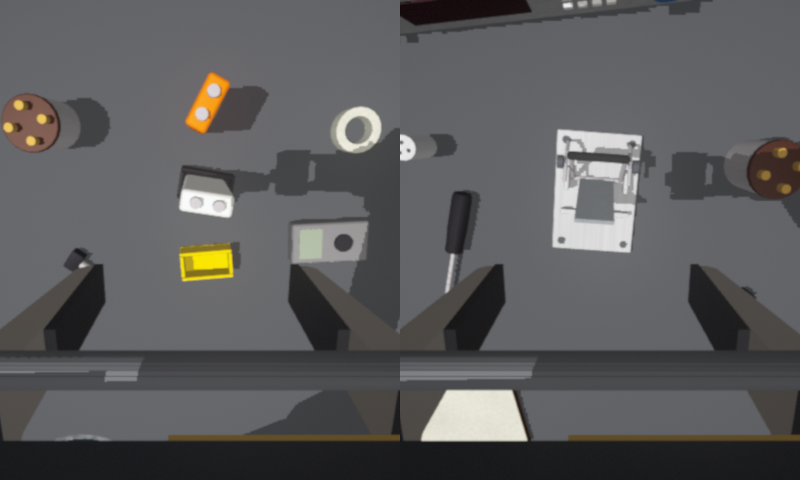

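```bash
cat > fit.py <<'E'
from h import *
def rect(P,c,r,z0,z1,lab):
    m=(np.abs(P[...,2]-(z0+z1)/2)<(z1-z0)/2)&(np.hypot(P[...,0]-c[0],P[...,1]-c[1])<r)
    q=P[m]; r_=cv2.minAreaRect((q[:,:2]*1000).astype(np.float32)); 
    print(lab,len(q),'zmed',np.median(q[:,2]),'rect c,size,ang',np.round(r_[0],1),np.round(r_[1],1),round(r_[2],1)); return q
E
python3 - <<'E'
from fit import *
for n,jobs in {'m1':[((.552,-.21),.06,.14,.152,'meter top'),((.552,-.21),.06,.146,.153,'meter top b'),((.552,-.21),.06,.03,.04,'dock rim')],
 's1':[((.6,.195),.12,.006,.014,'plate'),((.574,.195),.05,.022,.03,'lip'),((.645,.19),.04,.06,.09,'stop')]}.items():
    f=np.load(n+'.npz'); P=cloud(f['d'],f['T'],f['K'])
    for j in jobs: rect(P,*j)
    if n=='s1':
        m=(P[...,2]>.05)&(np.hypot(P[...,0]-.6,P[...,1]-.195)<.08)&(P[...,0]<.625); q=P[m]; print('leg',len(q),q.min(0),q.max(0))
        # leg plane
        q=q[np.abs(q[:,1]-.195)<.015]; A=np.polyfit(q[:,2],q[:,0],1); print('x=',A, 'angle',np.arctan2(1,-A[0]))
a=cv2.imread('pics/top0.png')[205:265,360:430]; b=cv2.imread('pics/scene0.png')[150:250,235:305]
cv2.imwrite('pics/crop.png',np.hstack([cv2.resize(a,(400,343),interpolation=cv2.INTER_CUBIC),cv2.resize(b,(240,343),interpolation=cv2.INTER_CUBIC)]))
E
```

```text
meter top 88 zmed 0.14651701746075474 rect c,size,ang [ 552.4 -211.9] [55.7 24.3] 81.1
meter top b 88 zmed 0.1515963143467171 rect c,size,ang [ 552.4 -211.8] [56.  24.3] 81.2
dock rim 400 zmed 0.035994317180010615 rect c,size,ang [ 553.3 -213.7] [73.8 41.9] 80.5
plate 6129 zmed 0.01137239616564728 rect c,size,ang [596.5 194.6] [110.1 160.3] 85.7
lip 224 zmed 0.026370536748481777 rect c,size,ang [593.4 195.3] [89.2 46.9] 85.8
stop 707 zmed 0.08371872582466611 rect c,size,ang [640.8 190.9] [78.9 26.9] 83.5
leg 60763 [0.5775 0.1292 0.0501] [0.625  0.2572 0.4603]
x= [0.0827 0.5861] angle 1.6533020603289343
```

View pics/crop.png

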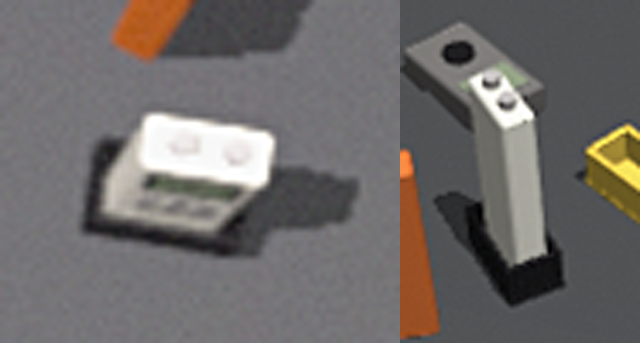

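The crop shows the screen facing the robot (world -x), and the back plain. The fits give a meter yaw of about -0.155 with its top at (552,-212) mm, and a stand yaw of about -0.075 with its origin at (586.5,195.3) mm. Both match the given sizes, so I'll push the leg now.

```bash
cat >> h.py <<'E'
SY=-0.075; SO=np.array([0.5870,0.1953,0]); SX=np.array([np.cos(SY),np.sin(SY),0]); SYv=np.array([-np.sin(SY),np.cos(SY),0])
def S(x,y,z): return SO+x*SX+y*SYv+np.array([0,0,z])
def force(n=4):
    f=[]
    for _ in range(n): f.append(env.sense()['wrist_force']); env.pause(0.02)
    return np.mean(f,0)
E
python3 - <<'E'
from h import *
f=np.load('m1.npz'); P=cloud(f['d'],f['T'],f['K']); m=(np.hypot(P[...,0]-.552,P[...,1]+.212)<.035)&(P[...,2]>.13)&(P[...,2]<.2)
h=np.histogram(P[m][:,2],bins=np.arange(.13,.172,.002)); print(h[0],h[1][:1])
effector.grasp(5)
env.reach(S(-.045,0,.2),R(SY)); env.movel(S(-.045,0,.087),rate=.15); env.pause(.2)
b=force(8); print('bias',b)
x=-.045; log=[]; hit=False
while x<.062:
    x+= .004 if x<.022 else .001
    env.movel(S(x,0,.087),rate=.06 if x<.022 else .03); F=force(2)-b; n=np.linalg.norm(F); log.append((round(x*1e3),round(float(F@SX),1),round(n,1)))
    if n>4.5: hit=True; break
print(log); print(env.sense()['t'],hit,env.sense()['ee_pos'])
E
```

```text
[  8   9  20   7  15  13  13  13  14  15  20  81 404 450  17   4  71 148
   6   0] [0.13]
bias [ 0.0074 -0.0061  0.0328]
[(-41, -0.2, np.float64(0.6)), (-37, -0.2, np.float64(0.7)), (-33, -0.1, np.float64(0.6)), (-29, -0.7, np.float64(1.0)), (-25, 0.2, np.float64(0.3)), (-21, 0.4, np.float64(0.6)), (-17, -0.1, np.float64(0.7)), (-13, -0.7, np.float64(0.7)), (-9, 0.1, np.float64(0.2)), (-5, -0.6, np.float64(0.8)), (-1, 0.3, np.float64(1.0)), (3, 0.4, np.float64(0.5)), (7, 0.2, np.float64(0.8)), (11, 0.0, np.float64(0.7)), (15, -0.4, np.float64(0.5)), (19, -0.9, np.float64(1.0)), (23, -1.0, np.float64(1.1)), (24, -1.7, np.float64(1.8)), (25, -1.8, np.float64(2.1)), (26, -2.5, np.float64(2.8)), (27, -1.7, np.float64(2.3)), (28, -1.8, np.float64(1.8)), (29, -1.4, np.float64(1.7)), (30, -0.9, np.float64(1.2)), (31, -1.9, np.float64(2.4)), (32, -2.0, np.float64(2.1)), (33, -1.8, np.float64(2.3)), (34, -1.3, np.float64(1.6)), (35, -1.6, np.float64(1.7)), (36, -1.9, np.float64(2.3)), (37, -1.8, np.float64(1.9)), (38, -1.6, np.float64(1.7)), (39, -2.3, np.float64(2.6)), (40, -2.2, np.float64(2.4)), (41, -1.5, np.float64(1.6)), (42, -2.4, np.float64(2.5)), (43, -2.7, np.float64(2.8)), (44, -2.0, np.float64(2.5)), (45, -4.5, np.float64(4.5))]
19.7833 True [0.6313 0.192  0.0869]
```

```bash
python3 - <<'E'
from h import *
b=np.array([.0,0,.0]); x=.045; log=[]
while x<.055:
    x+=.0004; env.movel(S(x,0,.087),rate=.02); F=force(3)-b; n=np.linalg.norm(F); log.append((round(x*1e3,1),np.round(F,1).tolist(),round(float(n),1)))
    if n>8.3: break
print(log)
for k in range(5): env.pause(.15); print(np.linalg.norm(force(2)),end=' ')
print(env.sense()['ee_pos'])
env.movel(S(x-.03,0,.087),rate=.1); env.movel(S(x-.06,0,.25),rate=.25)
env.reach(S(-.0,0,.36),R(SY)); wrist('s2'); nets('wrist',[('leg_tip','t'),('prop_leg','t'),('stop','s'),('lip','t'),('stand','t')]); print(env.sense()['t'])
effector.release()
E
```

```text
[(45.4, [-5.0, 0.3, 0.8], 5.0), (45.8, [-5.9, -0.1, 1.2], 6.1), (46.2, [-6.5, -0.2, 2.3], 6.9), (46.6, [-7.5, -0.2, 2.5], 8.0), (47.0, [-8.9, -0.2, 3.0], 9.4)]
9.040194154977515 9.350151630971219 8.713947141323823 9.242790635189241 8.863843010672497 [0.6317 0.192  0.0867]
wrist leg_tip t [([0.6547, 0.1902, 0.109], 0.81)]
wrist prop_leg t [([0.6181, 0.1883, 0.0138], 0.98), ([0.6369, -0.0121, -0.0039], 0.53)]
wrist stop s [([0.6381, 0.1661, 0.0687], 0.72)]
wrist lip t [([0.5705, 0.194, 0.0252], 0.8)]
wrist stand t [([0.5903, 0.195, 0.0032], 0.72), ([0.548, -0.2113, 0.0041], 0.65)]
24.2833
```

View pics/s2.png

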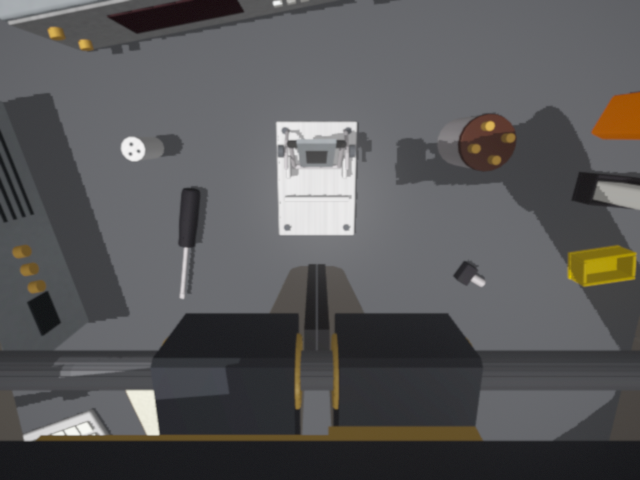

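The leg now leans back on the bar at (318,150), and it was held at about 9 N for over 0.5 s. The tip is at (0.655,0.190,0.109), which gives a lean of about 0.37 rad. The bystanders haven't moved. Next I'll pick up the meter.

```bash
python3 - <<'E'
from fit import *
f=np.load('s2.npz'); P=cloud(f['d'],f['T'],f['K'])
rect(P,(.6,.195),.12,.006,.014,'plate'); rect(P,(.572,.195),.015,.021,.03,'lip'); rect(P,(.65,.19),.03,.095,.118,'legtop')
MY=-0.158
env.reach([.5524,-.2120,.27],R(MY)); env.movel([.5524,-.2120,.19],rate=.15)
w0=force(4); env.movel([.5524,-.2120,.122],rate=.08); print('down',force(3)-w0)
effector.grasp(35); s=env.sense(); print(s['gripper_width'],s['grasp_force'],s['ee_pos'],force(3)-w0)
env.movel([.5524,-.2120,.20],rate=.1); print('lift',force(4)-w0)
env.movel([.5524,-.2120,.34],rate=.2); s=env.sense();print(s['gripper_width'],force(4)-w0,s['t'])
p,d=viewer.read_camera('scene'); cv2.imwrite('pics/scene1.png',p[:,:,::-1])
E
```

```text
plate 6320 zmed 0.011386196966482576 rect c,size,ang [596.9 194.6] [110.1 159.5] 85.8
lip 99 zmed 0.026320430571926345 rect c,size,ang [573.2 194.5] [29.2  5.2] 85.5
legtop 372 zmed 0.10947222144660967 rect c,size,ang [648.7 190.7] [43.5 10.3] 85.7
down [-0.7147 -0.3774  0.1349]
0.05575227783136857 34.98991012573242 [ 0.5524 -0.212   0.1221] [-0.5261 -0.3636  0.0645]
lift [-0.7107 -0.1416 -3.1937]
0.055916123286534475 [-0.6272 -0.2001 -3.5627] 31.5333
```

View pics/scene1.png

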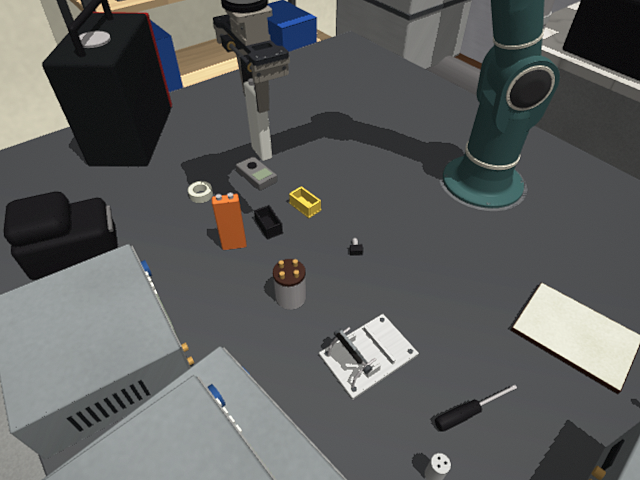

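The meter hangs straight in the gripper at (262,120) with an opening of 55.8 mm. The dock is empty, and the leg is still at its stop. Now I'll place it.

```bash
cat > place.py <<'E'
from h import *
a=.374; tx,tz=.030+.1*np.sin(a)-.0025*np.cos(a), .016+.1*np.cos(a)+.0025*np.sin(a)
xr=.019; B=np.arctan2(tx-xr,tz-.010); L=.117
def tcp(dx,dz):
    fx,fz=xr-.012*np.cos(B),.010+.012*np.sin(B)
    return S(fx+L*np.sin(B)+dx,0,fz+L*np.cos(B)+dz)
E
python3 - <<'E'
from place import *
print('B',B,tcp(0,0)); Rt=R(SY,B)
assert solver.inverse_kinematics(tcp(-.004,.0),Rt) is not None
env.reach(tcp(-.02,.16),Rt); env.movel(tcp(-.004,.03),rate=.12); env.pause(.2)
b=force(8); print('bias',b,env.sense()['t'])
dz=.006; env.movel(tcp(-.004,dz),rate=.06); log=[]
while dz>-.006:
    dz-=.001; env.movel(tcp(-.004,dz),rate=.03); F=force(3)-b; log.append((round(dz*1e3,1),np.round(F,1).tolist()))
    if np.linalg.norm(F)>2: break
print(log,env.sense()['t'])
E
```

```text
B 0.4245713898615553 [0.6431 0.1911 0.1216]
bias [-0.1705  0.217  -2.8569] 34.7583
[(5.0, [0.3, -0.0, -0.2]), (4.0, [-0.2, -0.5, 0.2]), (3.0, [0.2, -0.7, -0.4]), (2.0, [0.7, -0.2, -0.5]), (1.0, [0.1, 0.1, 0.0]), (0.0, [0.2, 0.2, 0.6]), (-1.0, [0.4, -0.4, 6.4])] 37.4083
```

```bash
python3 - <<'E'
from place import *
b=np.array([-.17,.2,-2.9]); dz=.0007; dx=-.004; env.movel(tcp(dx,dz),rate=.03); b=force(6); print('bias',b); log=[]
while dx<.008:
    dx+=.0007; env.movel(tcp(dx,dz),rate=.03); F=force(3)-b; log.append((round(dx*1e3,1),np.round(F,1).tolist()))
    if F@SX<-1.3: break
print(log)
for k in range(3):
    dz-=.0004; env.movel(tcp(dx,dz),rate=.02); F=force(3)-b; print(dz,np.round(F,1))
    if F[2]>1: break
print(env.sense()['t'])
p,d=viewer.read_camera('scene'); cv2.imwrite('pics/scene2.png',cv2.resize(p[180:420,220:540,::-1],(640,480)))
E
```

```text
bias [ 0.2621  0.0321 -1.8956]
[(-3.3, [-0.9, 0.1, -0.8]), (-2.6, [-0.9, -0.2, -0.9]), (-1.9, [-0.2, -0.2, -0.8]), (-1.2, [-0.5, 0.7, -1.0]), (-0.5, [-2.6, -0.4, 0.3])]
0.0003 [-4.3  0.1  2.7]
39.5583
```

View pics/scene2.png

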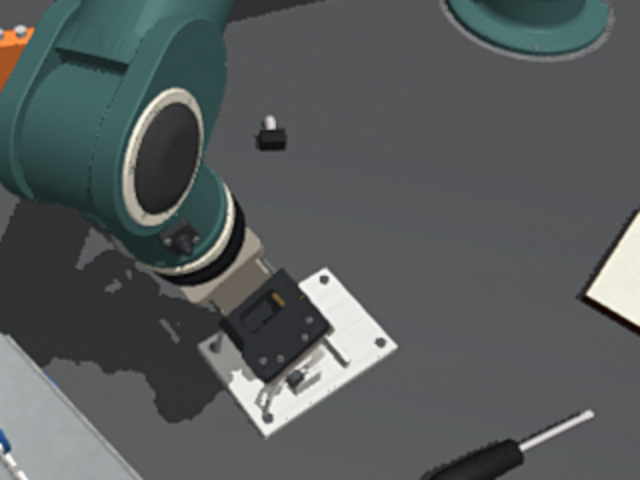

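The gripper hides the meter in this view, but contact with both the plate and the leg came where the geometry predicted. I'll release, back off along the meter's axis, and look.

```bash
python3 - <<'E'
from place import *
env.movel(tcp(-.0006,.0005),rate=.02); env.pause(.1)
effector.release(); env.pause(.2); s=env.sense(); print(s['gripper_width'],s['wrist_force'])
up=np.sin(B)*SX+np.array([0,0,np.cos(B)])
p0=np.array(s['ee_pos']); env.movel(p0+.07*up,rate=.06); env.movel(p0+.16*up,rate=.15)
q=S(-.02,0,.42); env.reach(q,R(SY)); wrist('s3')
nets('wrist',[('meter_top','t'),('meter','t'),('leg_tip','t'),('prop_leg','s')])
f=np.load('s3.npz'); P=cloud(f['d'],f['T'],f['K'])
m=(np.hypot(P[...,0]-.64,P[...,1]-.19)<.06)&(P[...,2]>.125)&(P[...,2]<.175); r=cv2.minAreaRect((P[m][:,:2]*1000).astype(np.float32)); print(m.sum(),r,P[m].max(0))
env.reach(q+np.array([-.1,-.3,0]),R(SY))
p,d=viewer.read_camera('scene'); i=viewer.camera_info('scene'); nets('scene',[('meter_top','t'),('meter','t'),('leg_tip','t')])
A=cv2.resize(p[180:420,220:540,::-1],(400,300)); t=cv2.imread('pics/s3.png')[60:300,160:480]
tp,_=viewer.read_camera('top'); nets('top',[('meter_top','t'),('meter','t'),('leg_tip','t')])
cv2.imwrite('pics/fin.png',np.vstack([np.hstack([A,cv2.resize(t,(400,300))]),np.hstack([cv2.resize(tp[180:270,180:300,::-1],(400,300)),cv2.resize(p[100:400,120:520,::-1],(400,300))])]))
print(env.sense()['t'])
E
```

```text
0.09141465310868396 [0.0481 0.4549 0.59  ]
wrist meter_top t [([0.6559, 0.1865, 0.148], 0.63)]
wrist meter t [([0.6483, -0.2113, -0.0013], 0.87), ([0.5893, 0.1974, 0.0153], 0.73), ([0.6562, 0.1904, 0.1491], 0.47)]
wrist leg_tip t []
wrist prop_leg s []
1506 ((646.146728515625, 190.97340393066406), (55.75954055786133, 36.43443298339844), 85.6430892944336) [0.6661 0.2194 0.1643]
scene meter_top t [([0.6541, -0.2136, 0.1444], 0.69)]
scene meter t [([0.6512, -0.2081, 0.0], 0.95), ([0.574, 0.1943, 0.0251], 0.75), ([0.5908, 0.1959, 0.0125], 0.69)]
scene leg_tip t [([0.6539, 0.194, 0.1121], 0.64), ([0.5517, -0.214, -0.0002], 0.64)]
top meter_top t [([0.6546, 0.1967, 0.1495], 0.76), ([0.6159, 0.1956, 0.0129], 0.19)]
top meter t [([0.5936, 0.1939, 0.0133], 0.87)]
top leg_tip t [([0.5863, 0.1969, 0.0015], 0.41)]
45.625
```

View pics/fin.png

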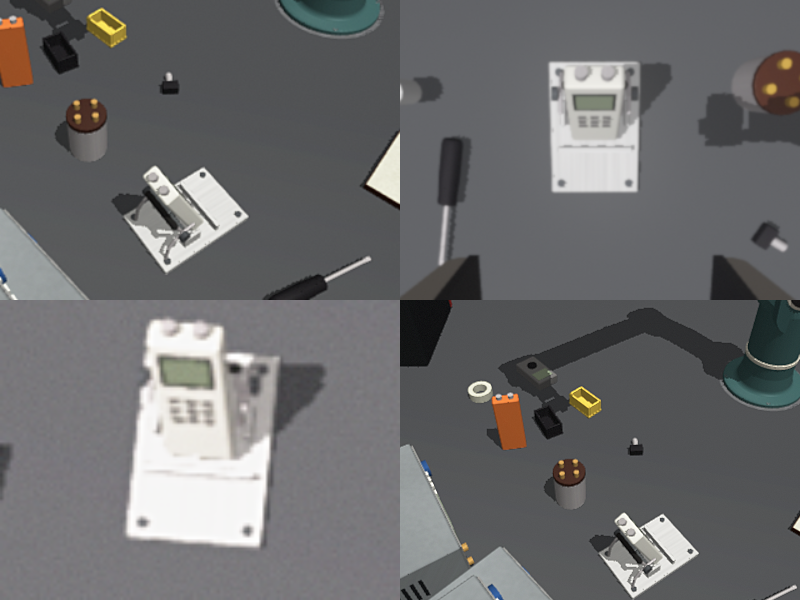

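The meter stands square and centred behind the lip, with its yaw at 85.6° against the stand's 85.8°. It leans on the leg with the screen facing the robot, and the leg is still at its stop. The bystanders are where they were, so I'll hand it in.

```bash
python3 -c "
from h import *
print(workorder.finish_job())"
```

```text
the job is handed in; nothing more can be done
None
```

The job is handed in, with no verdict returned: the leg was pressed onto its stop at about 9 N, and the thermometer now stands centred behind the lip, leaning on the leg with its screen facing away from it, after about 46 s of robot time.

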